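Make up two toy kits on their boards

ROBOT

A 6-joint arm with a two-finger parallel gripper is mounted at the origin on the work surface. World frame = base frame: x ahead of the robot, y to its left, z up, the work surface at z = 0. Lengths are in m, angles in degrees, forces in N, time in s.
With the tool pointing down it reaches from about 0.35 to 0.875 m from the base axis. Payload 4.2 kg.
Tool frame: the origin (TCP) lies midway between the tips of the shut fingers; the grasp point (between the pads) lies 19 mm behind it (r.pinch_z is the distance from the TCP to the grasp point, in m); z points along the fingers, y is the line along which they close (so a half turn about z gives the same grasp; the last joint's range is limited). The gripper opens to 87 mm and grips with 3 to 60 N. Pads are 19 mm wide; open, the fingers measure 117 mm over their backs; the gripper's body (75 mm by 190 mm) begins 51 mm behind the grasp point.
Start: joints at [-51.188, 22.042, 0.453, 0, -68.411, -14.817], TCP at [0.254, -0.571, 0.223] pointing down, gripper open.
Joint ranges: [-179.83, 179.83], [-69.29, 118.12], [-61.27, 80.66], [-181.25, 117.63], [-171.15, -9.14], [-177.46, 177.46]. Speed limits (degrees/s): [159.86, 159.86, 180, 180, 180, 180].

INTERFACE

Orientations are given as a 3x3 rotation matrix whose columns are the frame's x, y, z axes.
In Python, from station import r, imaging, models gives the robot as it stands. The module is installed in compiled form; this text tells all that it offers.
- The arm moves only by the tool apply_moves, never from a script. Its argument "moves" is a list of rows, each a list of 2 entries, a list of its own where there are three numbers: the shift along the tool's x, y, z in m, then the turn about the tool's z in degrees. A call has 1 to 5 rows; each row shifts and turns the commanded pose from where the row before left it, along the tool's axes as they then stand; what a row does not reach is not made up. A row lasts 1/12 s, in which the tool goes at most 41.7 mm and 7.16 degrees, less where a joint would pass 70% of its speed; a pose out of reach is approached as far as the arm can. A call is refused whole if a number of a shift passes 0.0417 or a number of a turn 7.16, either way. A call with a gripper value outside its range is refused whole. "hand" is the finger opening in m, from 0 to 0.087, set as the call begins (left out, the last holds). The fingers move at their own pace and stop on an object; the grip force is fixed at half the most. Time passes only in rows, so rows that do not move let the fingers close. It gives the time, the measured TCP pose, the force, the opening and the grip force at its end, in the units of the state.
- r.sense(): the state, without advancing time (a new reading comes with each control period).
- imaging.capture(name): name is "scene" or "top" or "wrist"; returns a dict with "frame" (420x560x3 uint8, blue, green, red), "intrinsics" (3x3 intrinsics, pixels), "eye" and "orientation" of the camera in the world. Camera axes: x right, y down, z forward; pixel columns grow to the right and rows downward; lengths in m; the calibration is good to about 2 mm. A picture is of the moment at which its call begins. There is no depth.
- r.finish_job(): hands the job in; it is judged then, once.
Trained networks look in a picture, given as the dict that the camera call returned (one of the last four; its "shot" number tells which), for a name from the list of things; names that differ only in an ending like _2 or _b are one class to them, and where a whole thing is asked for, a point or a joint stands for the part that bears it (a point fixed in the world has none). Each returns a list of dicts, best first, with "confidence" (0 to 1); they miss things now and then, are a little off and sometimes report something else, mostly with a low value. They report only what shows in the picture. A call takes as long as a camera call. They do not tell look-alikes from the thing itself.
- models.cut_out(picture, target): "region" (420x560 bool, what is visible of it) and "extent" ([left, top, width, height] as shares, 0 to 1, of the picture: columns of its width, rows of its height, round what is visible of it).
- models.place_of(picture, target): "at" ([column, row] as shares, 0 to 1, of the picture: columns of its width, rows of its height: a listed point, or the origin of a listed thing).
The state is a dict: "time_s": time; "joints": joint angles; "joint_velocities": joint speeds; "effort": joint torques, N m; "tcp_pos": TCP position; "ee_rot": TCP orientation; "wrist_force": force on the tool from outside, world axes, zero at the start; "moment": the same for the moment, N m; "gripper_width": opening from 0.0 (shut) to 1.0 (fully open); "gripper_force": force on a finger pad.
Only numpy, scipy, OpenCV 4.12 (cv2) and the standard library are available. Lean on these libraries where they do the work, as an engineer would, in place of code of your own. Each camera call takes 0.05 s, during which the arm holds its last target. There are 200 camera calls.

TASK

Make up two toy kits. On the nearly square board with three compartments: the grooved long block in the long compartment, the cab upright in the smaller of the other two, and the large wheel in the bigger one; on the long narrow board: the frame with three openings in the long compartment and the small wheel in the short one. Set every part right side up, flat on the floor of its compartment and clear of the strips' tops, let go of all, and leave the short frame with two openings where it lies.

Things in the scene. Friction and masses are not known exactly. Their poses are not given: they have to be found in the camera images.
- long_block: pale wooden toy chassis: straight bar 134 long (x) x 34 wide (y) x 24 high mm, two 9 mm wide, 6 mm deep axle grooves across its top, 38 mm either side of the middle. Lies on the bench. Origin: centre of the underside, z up. Loose, about 75 g.
- cab: pale wooden toy driver's cab, stepped: bonnet to -x 20 high, cabin to +x 40 high, with a dark sloping windscreen between them. 44 long (x) x 36 wide (y) mm. Stands on its underside; best gripped across the 36 mm by the sides. Origin: centre of the underside, z up. Loose, about 40 g.
- big_wheel: large pale wooden toy wheel lying flat: disc 56 diameter, 20 thick mm, dark dot for the axle hole on top. Origin: centre of the underside, z up. Loose, about 35 g.
- small_wheel: small pale wooden toy wheel lying flat: disc 36 diameter, 20 thick mm, dark dot for the axle hole on top. Origin: centre of the underside, z up. Loose, about 16 g.
- frame3: long pale wooden ladder frame with THREE openings: 130 long (x) x 50 wide (y) x 18 high mm, of strips 9 wide. Origin: centre of the underside, z up. Loose, about 45 g.
- frame2: short pale wooden ladder frame with only TWO openings: 90 long (x) x 50 wide (y) x 18 high mm. Not part of either kit: it stays where it lies. Origin: centre of the underside, z up. Loose, about 32 g.
- square_board: nearly square grey board, fixed, 176 (x) x 166 (y) mm. Origin: centre of underside, z up. Floor 4 mm up; edge and dividing strips 8 wide, tops 10 up: fingers holding a part 8 above its underside clear them. Compartments, x by y, centre (x, y): long 160 x 60 at (0, 45); narrow small 62 x 82 at (-49, -34); bigger 90 x 82 at (35, -34). Parts in them stand only 25 to 45 apart: open fingers little.
- long_board: long narrow grey kit board with plywood strips, fixed to the bench: 242 (x) x 92 (y) mm. Origin: centre of the underside, z up. Floor 4 above the bench; strips 8 wide, 6 above the floor (top at 10). Two compartments, inner sizes x by y and centres (x, y) in the board's frame: long one 156 x 76 at (-35, 0); short one 62 x 76 at (+82, 0).
Mind the look-alikes: they are no part of the job. What is shaped like the frame3 but blue or turquoise is not meant.

How it is judged (in metres and radians):
At the end, for the whole second after the job is handed in: The five kit parts lie right side up and flat (0.07 rad) on the floor (within 4 mm) of their own compartments, centres within 17 mm of its centre (board x, y: cab 13, 26; large wheel 21, 17; small wheel 17, 23); the two-opening frame has moved under 25 mm; all released and at rest (under 0.02 m/s) (x of long_block in the frame of square_board between -0.017 and 0.017 m and y of long_block in the frame of square_board between 0.028 and 0.062 m and z of long_block in the frame of square_board between 0.001 and 0.008 m and angle between each of long_block, cab, big_wheel, frame3, small_wheel's own z axis and vertical below 0.07 rad and x of cab in the frame of square_board between -0.062 and -0.036 m and y of cab in the frame of square_board between -0.06 and -0.008 m and z of cab in the frame of square_board between 0.001 and 0.008 m and x of big_wheel in the frame of square_board between 0.014 and 0.056 m and y of big_wheel in the frame of square_board between -0.051 and -0.017 m and z of big_wheel in the frame of square_board between 0.001 and 0.008 m and x of frame3 in the frame of long_board between -0.052 and -0.018 m and y of frame3 in the frame of long_board between -0.017 and 0.017 m and z of frame3 in the frame of long_board between 0.001 and 0.008 m and x of small_wheel in the frame of long_board between 0.065 and 0.099 m and y of small_wheel in the frame of long_board between -0.023 and 0.023 m and z of small_wheel in the frame of long_board between 0.001 and 0.008 m and distance of frame2 from where it was at the start of the episode below 0.025 m and linear speed of each of long_block, cab, big_wheel, small_wheel, frame3, frame2 below 0.02 m/s); the robot touches nothing.
It also fails if it takes over 115 s, if anything falls off the work surface, if the arm or the gripper's body presses on something with over 40 N, if the wrist force passes 120 N, or if a joint passes its speed limit or range.

## Working session

There is one attempt and no reset: what is moved stays moved. The work goes in short steps, Python scripts to look and compute and a tool call to move; the robot and the scene stay as the last step left them, time stands still between calls to the robot, and variables do not carry over. Pictures are saved under pics/ and viewed, at most 14 in all, crops included, and the job is handed in when it is done.

Besides the shell and the picture viewer there is one more tool, called after "Call:" in YAML: its name, and indented under it one key for each argument. apply_moves: Moves the arm, as the interface text tells. Its arguments: {"type":"object","properties":{"moves":{"type":"array"},"hand":{"type":"number"}},"required":["moves"]}

```bash
mkdir -p pics; cat > h.py <<'E'
import numpy as np, cv2
from station import r, imaging, models
def ray(p,uv):
    K=np.array(p["intrinsics"]);R=np.array(p["orientation"]);d=R@np.linalg.solve(K,[uv[0],uv[1],1.]);return np.array(p["eye"]),d
def onz(p,uv,z):
    e,d=ray(p,uv);return e+d*(z-e[2])/d[2]
def tri(rays):
    A=np.zeros((3,3));b=np.zeros(3)
    for e,d in rays:
        d=d/np.linalg.norm(d);P=np.eye(3)-np.outer(d,d);A+=P;b+=P@e
    return np.linalg.solve(A,b)
E
python3 - <<'E'
from h import *
print(r.sense())
for n in("scene","top"):
    p=imaging.capture(n);cv2.imwrite(f"pics/{n}0.png",cv2.resize(p["frame"],(800,600)))
    print(n,np.round(p["eye"],3),np.round(p["orientation"],2).tolist(),np.round(p["intrinsics"],1).tolist())
    for t in"long_block cab big_wheel small_wheel frame3 frame2 square_board long_board".split():
        for q in models.place_of(p,t):
            uv=np.array(q["at"])*[560,420];print(t,round(q["confidence"],2),np.round(uv,1),np.round(onz(p,uv,0.),3))
E
```

```text
{'time_s': 0.0, 'joints': array([-5.11867829e+01,  2.20906506e+01,  3.79723368e-01, -3.09347742e-02,
       -6.84109060e+01, -1.48178859e+01]), 'joint_velocities': array([ 0.09820115,  0.02589644, -0.02264849,  0.04974483, -0.06948426,
        0.00770613]), 'effort': array([-1.45900885e-04, -3.90665853e+01,  1.87400222e+01,  4.21991989e+00,
        1.09939880e-02, -2.11515076e-04]), 'tcp_pos': array([ 0.25395548, -0.57041469,  0.22145535]), 'ee_rot': array([[-9.13659556e-01, -4.06479186e-01, -9.41570536e-04],
       [-4.06480272e-01,  9.13657431e-01,  1.97149770e-03],
       [ 5.89001384e-05,  2.18400756e-03, -9.99997613e-01]]), 'wrist_force': array([-0.39805838,  0.13611013,  0.33289828]), 'moment': array([-0.0320284 ,  0.05044852,  0.09120877]), 'gripper_force': 0.0, 'gripper_width': 1.0004079208025585}
scene [0.844 0.044 0.676] [[-0.12, 0.84, -0.52], [0.99, 0.1, -0.06], [-0.0, -0.53, -0.85]] [[405.1, 0.0, 278.9], [0.0, 405.1, 213.5], [0.0, 0.0, 1.0]]
long_block 0.79 [216.7 232.9] [ 0.484 -0.119  0.   ]
cab 0.76 [273.  305.8] [0.614 0.005 0.   ]
cab 0.35 [342.9 244.4] [0.481 0.12  
[... 883 characters left out ...]
84 -0.131  0.   ]
cab 0.94 [281.3 138.9] [0.615 0.007 0.   ]
big_wheel 0.91 [231.1 135. ] [0.621 0.114 0.   ]
big_wheel 0.39 [344.7 201.7] [ 0.483 -0.128  0.   ]
small_wheel 0.67 [338.  139.1] [ 0.618 -0.114  0.   ]
frame3 0.76 [146.7 298.4] [0.277 0.267 0.   ]
frame3 0.64 [283.9 197.8] [ 0.488 -0.001  0.   ]
frame3 0.59 [370.3 293.5] [ 0.297 -0.179  0.   ]
frame3 0.57 [219.  201.7] [0.477 0.133 0.   ]
frame2 0.76 [146.7 298.4] [0.277 0.267 0.   ]
frame2 0.64 [283.9 197.8] [ 0.488 -0.001  0.   ]
frame2 0.59 [370.3 293.5] [ 0.297 -0.179  0.   ]
frame2 0.57 [219.  201.7] [0.477 0.133 0.   ]
square_board 0.94 [136.3 189.3] [0.498 0.305 0.   ]
long_board 0.57 [431.1 198.4] [ 0.495 -0.308  0.   ]
```

View pics/scene0.png

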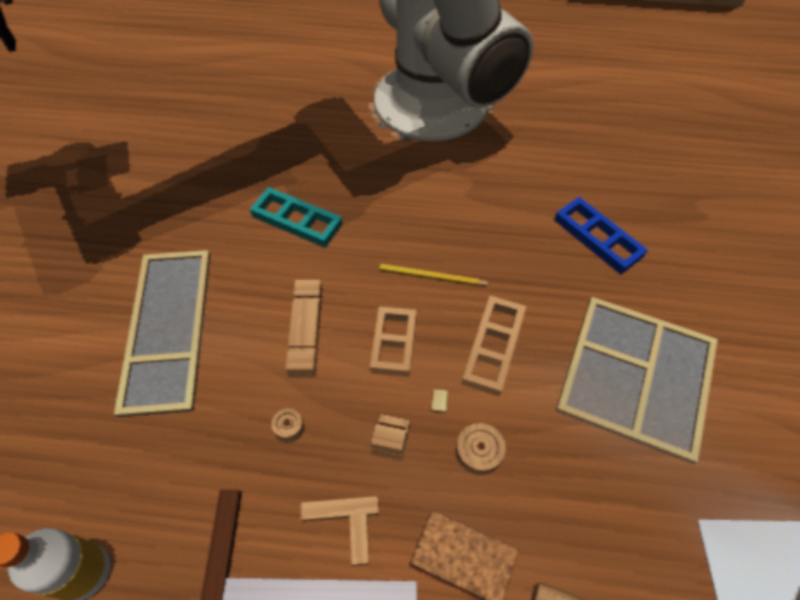

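View pics/top0.png

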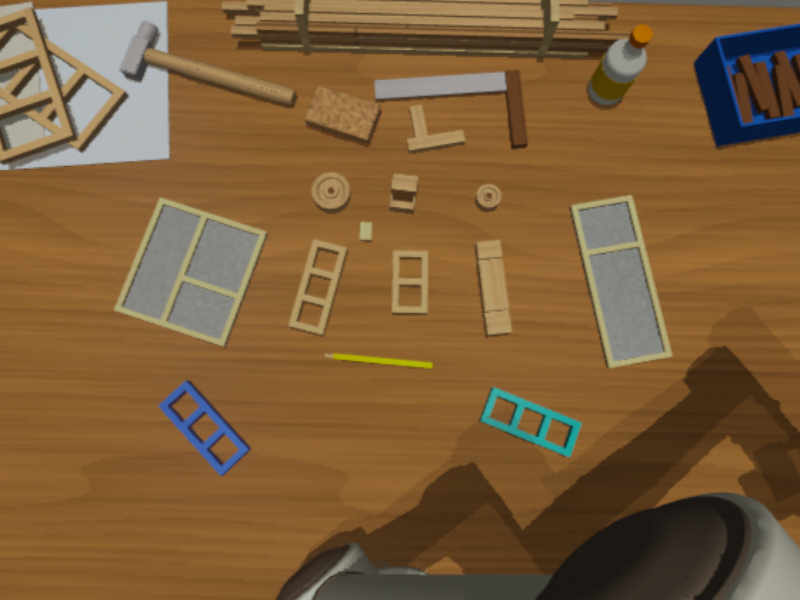

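Scene view (800x600): pale three-opening frame at (495,343), pale two-opening frame at (394,340), and blue (600,235) and turquoise (296,215) decoys. The long block is at (304,326), the wheels at (481,447) and (287,423), the cab at (391,433), the square board on the right and the long board on the left. I'll fit silhouettes in both views, leaving height free, and confirm the frame in a crop.

```bash
cat > fit.py <<'E'
from h import *
from scipy.optimize import minimize
def box(l,w,h): return np.array([[x,y,z] for x in(-l/2,l/2) for y in(-w/2,w/2) for z in(0,h)])
def cyl(d,h): return np.array([[d/2*np.cos(a),d/2*np.sin(a),z] for a in np.linspace(0,2*np.pi,40) for z in(0,h)])
M=dict(long_block=box(.134,.034,.024),cab=np.array([[x,y,z] for x,z in((-.022,0),(-.022,.02),(0.004,.04),(.022,0),(.022,.04)) for y in(-.018,.018)]),
 big_wheel=cyl(.056,.02),small_wheel=cyl(.036,.02),frame3=box(.13,.05,.018),frame2=box(.09,.05,.018),square_board=box(.176,.166,.01),long_board=box(.242,.092,.01))
def proj(p,X):
    c=(X-np.array(p["eye"]))@np.array(p["orientation"]);q=c@np.array(p["intrinsics"]).T;return q[:,:2]/q[:,2:]
def sil(p,X,s=3):
    m=np.zeros((420*s,560*s),np.uint8);h=cv2.convexHull((((proj(p,X)+.5)*s-.5)*16).astype(np.int32));cv2.fillConvexPoly(m,h,255,shift=4);return cv2.resize(m,(560,420),interpolation=cv2.INTER_AREA)/255.
def pose(X,v):
    c,s=np.cos(v[2]),np.sin(v[2]);return X@np.array([[c,s,0],[-s,c,0],[0,0,1]])+[v[0],v[1],v[3]]
def hullmask(reg):
    m=np.ascontiguousarray(reg,dtype=np.uint8);cs,_=cv2.findContours(m,cv2.RETR_EXTERNAL,cv2.CHAIN_APPROX_NONE)
    o=np.zeros((420,560),np.uint8);cv2.fillConvexPoly(o,cv2.convexHull(max(cs,key=cv2.contourArea)),1);return o.astype(float)
def fit(obs,name,v0,freez=True):
    X=M[name]
    def f(u):
        v=np.array([u[0],u[1],u[2]*10,u[3] if freez else v0[3]]);t=0
        for p,m in obs:
            s=sil(p,pose(X,v));t+=1-np.minimum(s,m).sum()/np.maximum(s,m).sum()
        return t/len(obs)
    u0=np.array([v0[0],v0[1],v0[2]/10,v0[3]]);best=None
    for st in(.01,.004):
        S=np.vstack([u0]+[u0+st*e for e in np.eye(4)]);b=minimize(f,u0,method="Nelder-Mead",options=dict(initial_simplex=S,maxiter=250,xatol=1e-4,fatol=1e-4));u0=b.x
    return np.array([u0[0],u0[1],u0[2]*10,u0[3]]),b.fun
def near(p,name,xy,z=0.):
    c=[q for q in models.cut_out(p,name) if q["region"].any()]
    def d(q):
        y,x=np.nonzero(q["region"]);return np.linalg.norm(onz(p,((x.min()+x.max())/2,(y.min()+y.max())/2),z)[:2]-xy)
    c=[q for q in c if d(q)<.05]
    return hullmask(min(c,key=d)["region"]) if c else None
E
python3 - <<'E'
from fit import *
P=[imaging.capture(n) for n in("scene","top")]
G=dict(long_block=(.484,-.125,10),cab=(.615,.006,170),big_wheel=(.62,.115,0),small_wheel=(.618,-.117,0),frame3=(.479,.126,-15),frame2=(.49,-.004,0),square_board=(.498,.307,-22),long_board=(.5,-.305,14))
for n,(x,y,a) in G.items():
    obs=[(p,near(p,n,(x,y))) for p in P]; obs=[o for o in obs if o[1] is not None]
    res=[fit(obs,n,[x,y,np.radians(aa),0.]) for aa in((a,a+180) if n=="cab" else (a,))]
    for v,e in res: print(n,len(obs),np.round(v[:2],4),round(np.degrees(v[2]),1),"z",round(v[3],4),"err",round(e,3))
f=P[0]["frame"];cv2.imwrite("pics/crop1.png",cv2.resize(f[135:345,180:390],(600,600),interpolation=cv2.INTER_CUBIC))
E
```

```text
long_block 2 [ 0.4824 -0.1253] 7.0 z 0.0001 err 0.059
cab 2 [0.6196 0.0062] 172.9 z 0.0046 err 0.149
cab 2 [0.6174 0.006 ] 352.6 z 0.0006 err 0.091
big_wheel 2 [0.6186 0.1119] 5.3 z -0.0005 err 0.05
small_wheel 2 [ 0.6172 -0.1182] 1.7 z -0.0023 err 0.087
frame3 2 [0.4773 0.125 ] -13.0 z 0.0001 err 0.041
frame2 2 [ 0.488  -0.0056] 0.8 z 0.0008 err 0.042
square_board 2 [0.497  0.3077] -16.7 z 0.0009 err 0.02
long_board 2 [ 0.4999 -0.3093] 11.6 z 0.0017 err 0.034
```

View pics/crop1.png

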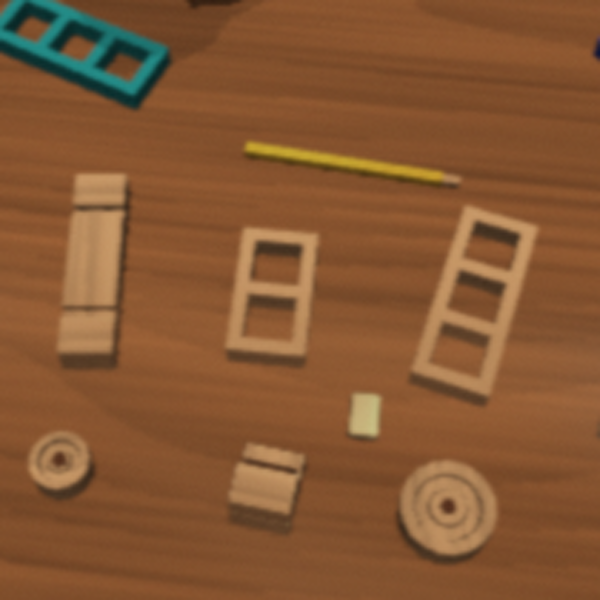

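The crop shows three candidates. The pale frame at crop (475,300) has three openings, so it is frame3. The pale one at (272,292) has two, so it is frame2 and stays. The turquoise one at (80,50) is a decoy. All fitted heights lie within about 2 mm of the bench, as they must. Next, a planner that works out the rows.

```bash
cat > plan.py <<'E'
from h import *
import sys
B=dict(sq=(.497,.3077,-16.7),lb=(.4999,-.3093,11.6))
# name: pick x,y,closing azimuth ; board, local x,y, closing azimuth in board
T=dict(small_wheel=((.6172,-.1182,None),("lb",.082,0,None)),long_block=((.4824,-.1253,97.),("sq",0,.045,90)),
 frame3=((.4773,.125,77.),("lb",-.035,0,90)),big_wheel=((.6186,.1119,None),("sq",.036,-.036,90)),cab=((.6174,.006,82.6),("sq",-.049,-.034,90)))
def goal(n,w):
    a,b=T[n]
    if w=="pick": return a
    X,Y,q=B[b[0]];c,s=np.cos(np.radians(q)),np.sin(np.radians(q))
    return X+c*b[1]-s*b[2],Y+s*b[1]+c*b[2],None if b[3] is None else b[3]+q
def plan(n,w):
    st=r.sense();R=st["ee_rot"];p=st["tcp_pos"];x,y,az=goal(n,w);phi=np.degrees(np.arctan2(R[1,1],R[0,1]))
    t=0 if az is None else -((az-phi+90)%180-90)
    f=phi-t;fr=np.radians(f);d=np.array([x,y])-p[:2]
    sh=np.array([-np.sin(fr)*d[0]+np.cos(fr)*d[1],np.cos(fr)*d[0]+np.sin(fr)*d[1]])
    print(n,w,"goal",np.round([x,y],4),"tcp",np.round(p,4),"turn",round(t,1),"then shift xy mm",np.round(sh*1e3,1),"j6",round(st["joints"][5],1),"width mm",round(st["gripper_width"]*87,1),"t",round(st["time_s"],1))
if __name__=="__main__": plan(*sys.argv[1:3])
E
python3 plan.py small_wheel pick
```

```text
small_wheel pick goal [ 0.6172 -0.1182] tcp [ 0.2542 -0.571   0.2226] turn 0 then shift xy mm [-515.8  266. ] j6 -14.8 width mm 86.9 t 1.8
```

Call:
apply_moves:
  moves:
    - [[-0.0258,0.0133,0.005],0]
    - [[-0.0258,0.0133,0.005],0]
    - [[-0.0258,0.0133,0.005],0]
    - [[-0.0258,0.0133,0.005],0]
    - [[-0.0258,0.0133,0.005],0]
  hand: 0.06

```text
time_s: 2.22
tcp_pos: [0.3456, -0.4567, 0.1975]
ee_rot: [[-0.914, -0.406, 0.0], [-0.406, 0.914, -0.0], [-0.0, -0.0, -1.0]]
wrist_force: [0.6, -0.6, -0.4]
gripper_width: 0.734
gripper_force: 0.0
```

Call:
apply_moves:
  moves:
    - [[-0.0258,0.0133,0.005],0]
    - [[-0.0258,0.0133,0.005],0]
    - [[-0.0258,0.0133,0.005],0]
    - [[-0.0258,0.0133,0.005],0]
    - [[-0.0258,0.0133,0.005],0]

```text
time_s: 2.63
tcp_pos: [0.4366, -0.3434, 0.1726]
ee_rot: [[-0.914, -0.407, 0.0], [-0.407, 0.914, -0.0], [-0.0, -0.0, -1.0]]
wrist_force: [0.0, -0.8, 0.0]
gripper_width: 0.692
gripper_force: 0.0
```

Call:
apply_moves:
  moves:
    - [[-0.0258,0.0133,0.005],0]
    - [[-0.0258,0.0133,0.005],0]
    - [[-0.0258,0.0133,0.005],0]
    - [[-0.0258,0.0133,0.005],0]
    - [[-0.0258,0.0133,0.005],0]

```text
time_s: 3.05
tcp_pos: [0.5275, -0.2301, 0.1475]
ee_rot: [[-0.913, -0.407, 0.0], [-0.407, 0.913, -0.0], [-0.0, -0.0, -1.0]]
wrist_force: [0.1, -0.3, 0.9]
gripper_width: 0.692
gripper_force: 0.0
```

Call:
apply_moves:
  moves:
    - [[-0.0258,0.0133,0.005],0]
    - [[-0.0258,0.0133,0.005],0]
    - [[-0.0258,0.0133,0.005],0]
    - [[-0.0258,0.0133,0.005],0]
    - [[-0.0258,0.0133,0.005],0]

```text
time_s: 3.47
tcp_pos: [0.6183, -0.1169, 0.1224]
ee_rot: [[-0.913, -0.407, 0.0], [-0.407, 0.913, -0.0], [-0.0, -0.0, -1.0]]
wrist_force: [-0.4, -1.0, -0.4]
gripper_width: 0.688
gripper_force: 0.0
```

```bash
python3 plan.py small_wheel pick; python3 - <<'E'
from h import *
p=imaging.capture("wrist");cv2.imwrite("pics/w1.png",p["frame"]);print(np.round(p["eye"],3))
for q in models.place_of(p,"small_wheel"): uv=np.array(q["at"])*[560,420];print(q["confidence"],uv,onz(p,uv,0.),onz(p,uv,0.02))
E
```

```text
small_wheel pick goal [ 0.6172 -0.1182] tcp [ 0.6183 -0.1169  0.1224] turn 0 then shift xy mm [ 1.5 -0.8] j6 -70.0 width mm 59.8 t 3.5
[ 0.554 -0.145  0.283]
0.68 [277.816 197.904] [ 0.61864969 -0.11831512  0.        ] [ 0.61406702 -0.1202009   0.02      ]
```

View pics/w1.png

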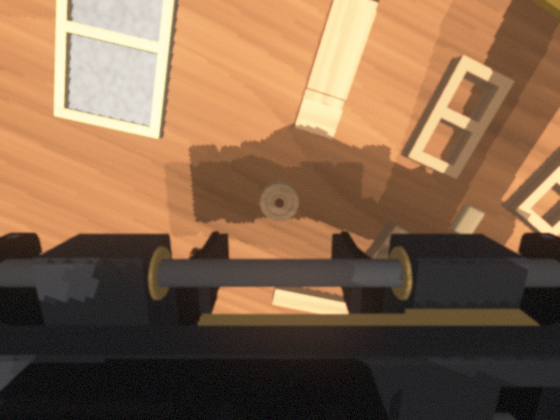

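The wrist view shows the small wheel at (279,202), which gives (0.618, -0.118), in agreement with the fit. Descending to grasp.

Call:
apply_moves:
  moves:
    - [[0.001,-0.001,0.028],0]
    - [[0,0,0.028],0]
    - [[0,0,0.028],0]
    - [[0,0,0.018],0]
    - [[0,0,0.0104],0]

```text
time_s: 3.98
tcp_pos: [0.6149, -0.12, 0.0076]
ee_rot: [[-0.914, -0.406, -0.005], [-0.406, 0.914, 0.0], [0.004, 0.002, -1.0]]
wrist_force: [-1.0, 0.5, -0.3]
gripper_width: 0.685
gripper_force: 0.0
```

Call:
apply_moves:
  moves:
    - [[0,0,0],0]
    - [[0,0,0],0]
    - [[0,0,0],0]
    - [[0,0,0],0]
    - [[0,0,0],0]
  hand: 0.02

```text
time_s: 4.4
tcp_pos: [0.6179, -0.1195, 0.0118]
ee_rot: [[-0.914, -0.407, 0.003], [-0.407, 0.914, 0.0], [-0.003, -0.001, -1.0]]
wrist_force: [1.0, 0.3, 2.6]
gripper_width: 0.398
gripper_force: 30.2
```

Call:
apply_moves:
  moves:
    - [[0,0,0],0]
    - [[0,0,-0.02],0]
    - [[0,0,-0.02],0]
    - [[0,0,-0.02],0]
    - [[0,0,-0.02],0]

```text
time_s: 4.82
tcp_pos: [0.6168, -0.1194, 0.0913]
ee_rot: [[-0.914, -0.407, 0.0], [-0.407, 0.914, 0.0], [-0.0, -0.0, -1.0]]
wrist_force: [0.2, -0.1, -0.5]
gripper_width: 0.399
gripper_force: 30.0
```

```bash
python3 plan.py small_wheel place
```

```text
small_wheel place goal [ 0.5802 -0.2928] tcp [ 0.6168 -0.1194  0.0913] turn 0 then shift xy mm [ 103.9 -143.6] j6 -69.8 width mm 34.7 t 4.8
```

Call:
apply_moves:
  moves:
    - [[0.017,-0.0235,0],0]
    - [[0.017,-0.0235,0],0]
    - [[0.017,-0.0235,0],0]
    - [[0.017,-0.0235,0],0]
    - [[0.017,-0.0235,0],0]

```text
time_s: 5.23
tcp_pos: [0.5867, -0.2624, 0.0907]
ee_rot: [[-0.913, -0.407, 0.001], [-0.407, 0.913, -0.0], [-0.001, -0.0, -1.0]]
wrist_force: [-0.1, 0.1, -1.0]
gripper_width: 0.404
gripper_force: 30.0
```

Call:
apply_moves:
  moves:
    - [[0.0125,-0.0175,0],0]
    - [[0.0064,-0.0086,0.008],0]
    - [[0,0,0.02],0]
    - [[0,0,0.02],0]
    - [[0,0,0.015],0]

```text
time_s: 5.65
tcp_pos: [0.5795, -0.2925, 0.0254]
ee_rot: [[-0.914, -0.406, -0.001], [-0.406, 0.914, 0.001], [0.001, 0.001, -1.0]]
wrist_force: [-0.5, 0.9, -1.1]
gripper_width: 0.402
gripper_force: 30.0
```

Call:
apply_moves:
  moves:
    - [[0,0,0.006],0]
    - [[0,0,0.003],0]
    - [[0,0,0.002],0]
    - [[0,0,0.001],0]
    - [[0,0,0],0]

```text
time_s: 6.07
tcp_pos: [0.5811, -0.2928, 0.0161]
ee_rot: [[-0.913, -0.407, 0.002], [-0.407, 0.913, -0.0], [-0.001, -0.001, -1.0]]
wrist_force: [0.1, 0.2, 0.0]
gripper_width: 0.397
gripper_force: 30.0
```

```bash
python3 plan.py small_wheel place
```

```text
small_wheel place goal [ 0.5802 -0.2928] tcp [ 0.5811 -0.2928  0.0161] turn 0 then shift xy mm [0.8 0.4] j6 -53.5 width mm 34.5 t 6.1
```

Call:
apply_moves:
  moves:
    - [[0,0,0.0006],0]
    - [[0,0,0],0]
    - [[0,0,0],0]
    - [[0,0,0],0]
    - [[0,0,0],0]
  hand: 0.055

```text
time_s: 6.48
tcp_pos: [0.5805, -0.2929, 0.0148]
ee_rot: [[-0.914, -0.407, 0.0], [-0.407, 0.914, -0.0], [-0.0, -0.0, -1.0]]
wrist_force: [-0.1, 0.3, -0.3]
gripper_width: 0.616
gripper_force: 0.0
```

Call:
apply_moves:
  moves:
    - [[0,0,-0.01],0]
    - [[0,0,-0.02],0]
    - [[0,0,-0.025],5]
    - [[0,0,-0.025],6]
    - [[0,0,-0.02],6]
  hand: 0.06

```text
time_s: 6.9
tcp_pos: [0.581, -0.2932, 0.1175]
ee_rot: [[-0.993, -0.117, 0.002], [-0.117, 0.993, -0.001], [-0.002, -0.001, -1.0]]
wrist_force: [-0.4, -0.5, 0.7]
gripper_width: 0.688
gripper_force: 0.0
```

```bash
python3 plan.py long_block pick; python3 - <<'E'
from fit import *
p=imaging.capture("top");q=imaging.capture("scene")
for c in(p,q):
    for d in models.place_of(c,"small_wheel")[:2]:uv=np.array(d["at"])*[560,420];print(d["confidence"],onz(c,uv,.004))
E
```

```text
long_block pick goal [ 0.4824 -0.1253] tcp [ 0.581  -0.2932  0.1175] turn -0.3 then shift xy mm [ 77.4 178.7] j6 -70.8 width mm 59.9 t 6.9
0.73 [ 0.58526707 -0.2935069   0.004     ]
```

Call:
apply_moves:
  moves:
    - [[0.012,0.028,0],0]
    - [[0.012,0.028,0],0]
    - [[0.012,0.028,0],0]
    - [[0.012,0.028,0],0]
    - [[0.012,0.028,0],0]

```text
time_s: 7.52
tcp_pos: [0.5019, -0.1602, 0.1133]
ee_rot: [[-0.993, -0.122, -0.003], [-0.122, 0.993, 0.0], [0.003, 0.001, -1.0]]
wrist_force: [-0.5, 0.5, -0.0]
gripper_width: 0.689
gripper_force: 0.0
```

Call:
apply_moves:
  moves:
    - [[0.012,0.028,0.005],0]
    - [[0.0054,0.0107,0.0175],0]
    - [[0,0,0.025],0]
    - [[0,0,0.025],0]
    - [[0,0,0.018],0]

```text
time_s: 7.93
tcp_pos: [0.4799, -0.1245, 0.0218]
ee_rot: [[-0.992, -0.123, -0.004], [-0.123, 0.992, 0.0], [0.004, 0.001, -1.0]]
wrist_force: [-0.4, -1.0, -0.4]
gripper_width: 0.688
gripper_force: 0.0
```

Call:
apply_moves:
  moves:
    - [[0,0,0.008],0]
    - [[0,0,0.005],0]
    - [[0,0,0.003],0]
    - [[0,0,0.001],0]
    - [[0,0,0],0]

```text
time_s: 8.35
tcp_pos: [0.4823, -0.125, 0.0075]
ee_rot: [[-0.993, -0.122, 0.001], [-0.122, 0.993, 0.0], [-0.001, -0.0, -1.0]]
wrist_force: [0.0, -0.2, 0.2]
gripper_width: 0.685
gripper_force: 0.0
```

```bash
python3 plan.py long_block pick
```

```text
long_block pick goal [ 0.4824 -0.1253] tcp [ 0.4823 -0.125   0.0075] turn -0.0 then shift xy mm [-0.1 -0.3] j6 -87.2 width mm 59.6 t 8.3
```

Call:
apply_moves:
  moves:
    - [[0,0,-0.0025],0]
    - [[0,0,0],0]
    - [[0,0,0],0]
    - [[0,0,0],0]
    - [[0,0,0],0]
  hand: 0.02

```text
time_s: 8.77
tcp_pos: [0.4819, -0.1249, 0.0098]
ee_rot: [[-0.993, -0.122, 0.001], [-0.122, 0.993, 0.0], [-0.001, -0.0, -1.0]]
wrist_force: [0.7, 0.1, -0.7]
gripper_width: 0.396
gripper_force: 0.0
```

Call:
apply_moves:
  moves:
    - [[0,0,0],0]
    - [[0,0,-0.01],0]
    - [[0,0,-0.02],0]
    - [[0,0,-0.025],5]
    - [[0,0,-0.025],5]

```text
time_s: 9.18
tcp_pos: [0.4809, -0.1249, 0.0898]
ee_rot: [[-0.998, 0.057, -0.002], [0.057, 0.998, -0.0], [0.002, -0.0, -1.0]]
wrist_force: [0.5, 0.7, -1.0]
gripper_width: 0.386
gripper_force: 30.0
```

Call:
apply_moves:
  moves:
    - [[0,0,-0.01],5]
    - [[0,0,0],5]
    - [[0,0,0],3.7]
    - [[0,0,0],0]
    - [[0,0,0],0]

```text
time_s: 9.6
tcp_pos: [0.4815, -0.1249, 0.0993]
ee_rot: [[-0.958, 0.286, -0.001], [0.286, 0.958, 0.0], [0.001, -0.0, -1.0]]
wrist_force: [0.3, 0.9, -0.8]
gripper_width: 0.385
gripper_force: 30.0
```

```bash
python3 plan.py long_block place
```

```text
long_block place goal [0.5099 0.3508] tcp [ 0.4815 -0.1249  0.0993] turn 0.1 then shift xy mm [109.4 463.8] j6 -110.8 width mm 33.5 t 9.6
```

Call:
apply_moves:
  moves:
    - [[0.0068,0.029,0],0]
    - [[0.0068,0.029,0],0]
    - [[0.0068,0.029,0],0]
    - [[0.0068,0.029,0],0]
    - [[0.0068,0.029,0],0]

```text
time_s: 10.02
tcp_pos: [0.4906, 0.0249, 0.0992]
ee_rot: [[-0.958, 0.286, -0.001], [0.286, 0.958, -0.0], [0.001, -0.001, -1.0]]
wrist_force: [0.1, 0.8, -1.2]
gripper_width: 0.388
gripper_force: 30.0
```

Call:
apply_moves:
  moves:
    - [[0.0068,0.029,0],0]
    - [[0.0068,0.029,0],0]
    - [[0.0068,0.029,0],0]
    - [[0.0068,0.029,0],0]
    - [[0.0068,0.029,0],0]

```text
time_s: 10.43
tcp_pos: [0.4996, 0.1738, 0.0991]
ee_rot: [[-0.958, 0.286, -0.001], [0.286, 0.958, -0.001], [0.001, -0.001, -1.0]]
wrist_force: [1.6, 0.1, -0.8]
gripper_width: 0.389
gripper_force: 30.0
```

Call:
apply_moves:
  moves:
    - [[0.0068,0.029,0],0]
    - [[0.0068,0.029,0],0]
    - [[0.0068,0.029,0],0]
    - [[0.0068,0.029,0],0]
    - [[0.0068,0.029,0],0]

```text
time_s: 10.85
tcp_pos: [0.5087, 0.3223, 0.0989]
ee_rot: [[-0.958, 0.286, -0.001], [0.286, 0.958, -0.001], [0.001, -0.001, -1.0]]
wrist_force: [0.2, -0.0, -0.4]
gripper_width: 0.387
gripper_force: 30.0
```

Call:
apply_moves:
  moves:
    - [[0.005,0.019,0],0]
    - [[0.0024,0.0098,0.01],0]
    - [[0,0,0.02],0]
    - [[0,0,0.02],0]
    - [[0,0,0.01],0]

```text
time_s: 11.27
tcp_pos: [0.5085, 0.3488, 0.0358]
ee_rot: [[-0.958, 0.287, -0.005], [0.287, 0.958, -0.004], [0.003, -0.005, -1.0]]
wrist_force: [0.3, -0.9, -1.1]
gripper_width: 0.383
gripper_force: 30.0
```

```bash
python3 plan.py long_block place; python3 - <<'E'
from h import *
p=imaging.capture("scene");cv2.imwrite("pics/s2.png",p["frame"])
E
```

```text
long_block place goal [0.5099 0.3508] tcp [0.5085 0.3488 0.0358] turn -0.0 then shift xy mm [-0.8  2.3] j6 -156.1 width mm 33.3 t 11.3
```

View pics/s2.png

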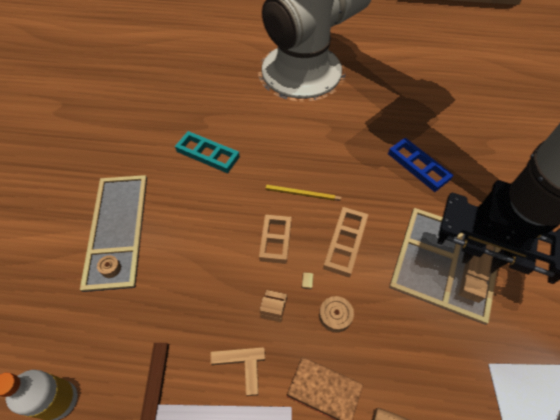

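The small wheel sits in the short compartment at (108,266) and the block is over the long compartment at (477,275). Lowering.

Call:
apply_moves:
  moves:
    - [[0,0,0.01],0]
    - [[0,0,0.007],0]
    - [[0,0,0.004],0]
    - [[0,0,0.002],0]
    - [[0,0,0],0]

```text
time_s: 11.73
tcp_pos: [0.5104, 0.3506, 0.0165]
ee_rot: [[-0.958, 0.288, 0.0], [0.288, 0.958, 0.0], [-0.0, 0.0, -1.0]]
wrist_force: [-1.0, -0.1, -1.1]
gripper_width: 0.386
gripper_force: 30.0
```

```bash
python3 plan.py long_block place
```

```text
long_block place goal [0.5099 0.3508] tcp [0.5104 0.3506 0.0165] turn -0.0 then shift xy mm [0.5 0. ] j6 -156.2 width mm 33.6 t 11.7
```

Call:
apply_moves:
  moves:
    - [[0,0,0.0012],0]
    - [[0,0,0.0008],0]
    - [[0,0,0],0]
    - [[0,0,0],0]
    - [[0,0,0],0]

```text
time_s: 12.15
tcp_pos: [0.5104, 0.3509, 0.0148]
ee_rot: [[-0.958, 0.287, 0.0], [0.287, 0.958, 0.0], [-0.0, 0.0, -1.0]]
wrist_force: [-0.3, -0.1, -0.9]
gripper_width: 0.388
gripper_force: 30.0
```

Call:
apply_moves:
  moves:
    - [[0,0,0],0]
    - [[0,0,0],0]
    - [[0,0,0],0]
    - [[0,0,0],0]
    - [[0,0,0],0]
  hand: 0.05

```text
time_s: 12.57
tcp_pos: [0.5104, 0.3508, 0.0146]
ee_rot: [[-0.958, 0.287, 0.0], [0.287, 0.958, 0.0], [-0.0, 0.0, -1.0]]
wrist_force: [-0.0, -0.2, 0.1]
gripper_width: 0.566
gripper_force: 0.0
```

Call:
apply_moves:
  moves:
    - [[0,0,-0.01],0]
    - [[0,0,-0.02],0]
    - [[0,0,-0.025],-3.7]
    - [[0,0,-0.025],0]
    - [[0,0,0],0]
  hand: 0.075

```text
time_s: 12.98
tcp_pos: [0.5132, 0.3532, 0.1012]
ee_rot: [[-0.975, 0.224, 0.009], [0.224, 0.975, 0.007], [-0.007, 0.009, -1.0]]
wrist_force: [0.9, 0.2, 0.4]
gripper_width: 0.832
gripper_force: 0.0
```

```bash
python3 plan.py frame3 pick
```

```text
frame3 pick goal [0.4773 0.125 ] tcp [0.5132 0.3532 0.1012] turn 0.1 then shift xy mm [ -16.3 -230.5] j6 -152.5 width mm 72.4 t 13.0
```

Call:
apply_moves:
  moves:
    - [[-0.0023,-0.03,0],0]
    - [[-0.0023,-0.03,0],0]
    - [[-0.0023,-0.03,0],0]
    - [[-0.0023,-0.03,0],0]
    - [[-0.0023,-0.03,0],0]

```text
time_s: 13.4
tcp_pos: [0.4874, 0.2008, 0.0951]
ee_rot: [[-0.974, 0.225, 0.001], [0.225, 0.974, 0.0], [-0.0, 0.001, -1.0]]
wrist_force: [-0.6, -0.3, -0.1]
gripper_width: 0.858
gripper_force: 0.0
```

Call:
apply_moves:
  moves:
    - [[-0.0023,-0.03,0],0]
    - [[-0.0023,-0.03,0],0]
    - [[-0.0019,-0.0177,0.01],0]
    - [[0,0,0.02],0]
    - [[0,0,0.02],0]

```text
time_s: 13.82
tcp_pos: [0.4773, 0.1241, 0.0455]
ee_rot: [[-0.974, 0.227, 0.003], [0.227, 0.974, 0.002], [-0.003, 0.003, -1.0]]
wrist_force: [-0.1, 0.1, -0.6]
gripper_width: 0.86
gripper_force: 0.0
```

Call:
apply_moves:
  moves:
    - [[0,0,0.015],0]
    - [[0,0,0.01],0]
    - [[0,0,0.005],0]
    - [[0,0,0.002],0]
    - [[0,0,0],0]

```text
time_s: 14.23
tcp_pos: [0.4768, 0.125, 0.0127]
ee_rot: [[-0.974, 0.225, 0.0], [0.225, 0.974, 0.0], [-0.0, 0.0, -1.0]]
wrist_force: [-0.4, -0.3, -0.7]
gripper_width: 0.863
gripper_force: 0.0
```

```bash
python3 plan.py frame3 pick
```

```text
frame3 pick goal [0.4773 0.125 ] tcp [0.4768 0.125  0.0127] turn 0.0 then shift xy mm [-0.5  0.2] j6 -136.6 width mm 75.0 t 14.2
```

Call:
apply_moves:
  moves:
    - [[0,0,0.0025],0]
    - [[0,0,0.001],0]
    - [[0,0,0],0]
    - [[0,0,0],0]
    - [[0,0,0],0]
  hand: 0.035

```text
time_s: 14.65
tcp_pos: [0.4768, 0.125, 0.0094]
ee_rot: [[-0.974, 0.225, 0.001], [0.225, 0.974, 0.0], [-0.001, 0.001, -1.0]]
wrist_force: [-0.6, -0.0, 1.3]
gripper_width: 0.569
gripper_force: 28.2
```

Call:
apply_moves:
  moves:
    - [[0,0,0],0]
    - [[0,0,0],0]
    - [[0,0,-0.01],0]
    - [[0,0,-0.02],0]
    - [[0,0,-0.025],-5]

```text
time_s: 15.07
tcp_pos: [0.4752, 0.124, 0.0632]
ee_rot: [[-0.99, 0.138, -0.004], [0.138, 0.99, -0.002], [0.004, -0.003, -1.0]]
wrist_force: [-0.1, 0.1, 0.1]
gripper_width: 0.568
gripper_force: 30.0
```

Call:
apply_moves:
  moves:
    - [[0,0,-0.025],-5]
    - [[0,0,-0.01],-5]
    - [[0,0,0],-5]
    - [[0,0,0],-4.6]
    - [[0,0,0],0]

```text
time_s: 15.48
tcp_pos: [0.4765, 0.1248, 0.0993]
ee_rot: [[-0.979, -0.202, 0.0], [-0.202, 0.979, 0.0], [-0.0, 0.0, -1.0]]
wrist_force: [-0.5, 0.0, -0.6]
gripper_width: 0.566
gripper_force: 30.0
```

```bash
python3 plan.py frame3 place
```

```text
frame3 place goal [ 0.4656 -0.3163] tcp [0.4765 0.1248 0.0993] turn 0.1 then shift xy mm [  99.4 -429.9] j6 -111.9 width mm 49.2 t 15.5
```

Call:
apply_moves:
  moves:
    - [[0.0067,-0.029,0],0]
    - [[0.0067,-0.029,0],0]
    - [[0.0067,-0.029,0],0]
    - [[0.0067,-0.029,0],0]
    - [[0.0067,-0.029,0],0]

```text
time_s: 15.9
tcp_pos: [0.4724, -0.0252, 0.0988]
ee_rot: [[-0.98, -0.199, -0.001], [-0.199, 0.98, -0.0], [0.001, -0.0, -1.0]]
wrist_force: [0.5, -0.5, 0.4]
gripper_width: 0.569
gripper_force: 30.0
```

Call:
apply_moves:
  moves:
    - [[0.0067,-0.029,0],0]
    - [[0.0067,-0.029,0],0]
    - [[0.0067,-0.029,0],0]
    - [[0.0067,-0.029,0],0]
    - [[0.0067,-0.029,0],0]

```text
time_s: 16.32
tcp_pos: [0.4688, -0.1741, 0.0988]
ee_rot: [[-0.98, -0.199, -0.001], [-0.199, 0.98, 0.0], [0.001, 0.0, -1.0]]
wrist_force: [0.0, -0.1, -0.4]
gripper_width: 0.572
gripper_force: 30.0
```

Call:
apply_moves:
  moves:
    - [[0.0067,-0.029,0],0]
    - [[0.0067,-0.029,0],0]
    - [[0.0067,-0.029,0],0]
    - [[0.0067,-0.029,0],0]
    - [[0.0036,-0.015,0],0]

```text
time_s: 16.73
tcp_pos: [0.4654, -0.3098, 0.0985]
ee_rot: [[-0.98, -0.197, -0.001], [-0.197, 0.98, -0.0], [0.001, -0.0, -1.0]]
wrist_force: [0.6, 0.0, 0.0]
gripper_width: 0.569
gripper_force: 30.0
```

Call:
apply_moves:
  moves:
    - [[0.002,-0.0089,0.01],0]
    - [[0,0,0.02],0]
    - [[0,0,0.02],0]
    - [[0,0,0.012],0]
    - [[0,0,0.006],0]

```text
time_s: 17.15
tcp_pos: [0.4638, -0.3151, 0.0281]
ee_rot: [[-0.98, -0.199, -0.005], [-0.199, 0.98, 0.002], [0.004, 0.003, -1.0]]
wrist_force: [-0.2, 0.1, -0.8]
gripper_width: 0.568
gripper_force: 30.0
```

Call:
apply_moves:
  moves:
    - [[0,0,0.006],0]
    - [[0,0,0.004],0]
    - [[0,0,0.002],0]
    - [[0,0,0],0]
    - [[0,0,0],0]

```text
time_s: 17.57
tcp_pos: [0.4661, -0.3163, 0.0196]
ee_rot: [[-0.98, -0.201, 0.001], [-0.201, 0.98, -0.0], [-0.001, -0.001, -1.0]]
wrist_force: [-0.0, 0.1, -0.6]
gripper_width: 0.571
gripper_force: 30.0
```

```bash
python3 plan.py frame3 place; python3 - <<'E'
from h import *
p=imaging.capture("scene");cv2.imwrite("pics/s3.png",cv2.resize(p["frame"][150:330,30:270],(800,600)))
E
```

```text
frame3 place goal [ 0.4656 -0.3163] tcp [ 0.4661 -0.3163  0.0196] turn 0.0 then shift xy mm [0.5 0.1] j6 -60.7 width mm 49.7 t 17.6
```

View pics/s3.png

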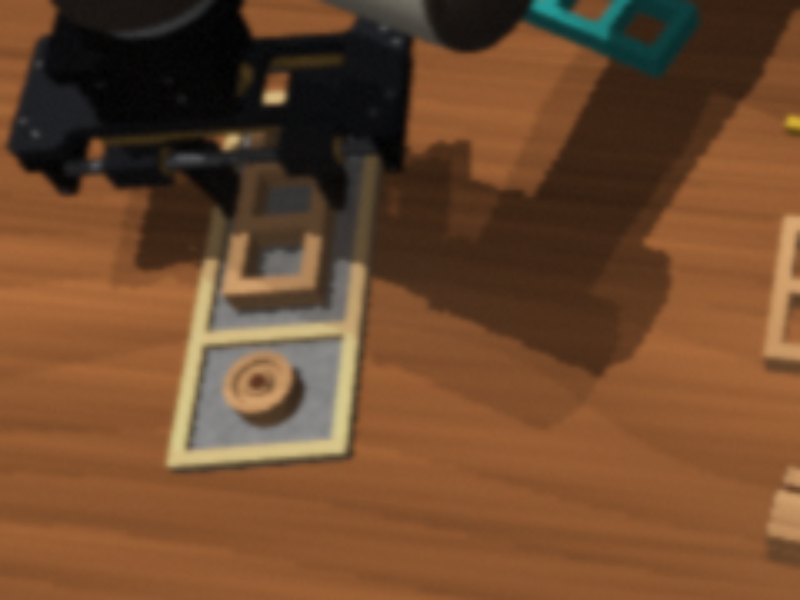

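The frame is above its compartment at (275,245 in the crop), clear of the strips, with the wheel well inside the other at (260,385). Lowering and releasing.

Call:
apply_moves:
  moves:
    - [[0,0,0.003],0]
    - [[0,0,0.0018],0]
    - [[0,0,0.0008],0]
    - [[0,0,0],0]
    - [[0,0,0],0]

```text
time_s: 18.03
tcp_pos: [0.4656, -0.3163, 0.0134]
ee_rot: [[-0.98, -0.201, -0.0], [-0.201, 0.98, -0.0], [0.0, -0.0, -1.0]]
wrist_force: [-0.8, -0.3, -0.8]
gripper_width: 0.571
gripper_force: 30.0
```

Call:
apply_moves:
  moves:
    - [[0,0,0],0]
    - [[0,0,0],0]
    - [[0,0,0],0]
    - [[0,0,0],0]
    - [[0,0,0],0]
  hand: 0.064

```text
time_s: 18.45
tcp_pos: [0.4657, -0.3163, 0.0135]
ee_rot: [[-0.98, -0.201, 0.0], [-0.201, 0.98, -0.0], [-0.0, -0.0, -1.0]]
wrist_force: [0.2, -0.7, -0.2]
gripper_width: 0.73
gripper_force: 0.0
```

Call:
apply_moves:
  moves:
    - [[0,0,-0.01],0]
    - [[0,0,-0.02],0]
    - [[0,0,-0.025],6]
    - [[0,0,-0.025],6.5]
    - [[0,0,-0.01],6.5]
  hand: 0.054

```text
time_s: 18.87
tcp_pos: [0.4675, -0.3172, 0.1079]
ee_rot: [[-0.991, 0.133, 0.006], [0.133, 0.991, -0.003], [-0.006, -0.002, -1.0]]
wrist_force: [0.6, -0.6, 0.2]
gripper_width: 0.63
gripper_force: 0.0
```

```bash
python3 plan.py cab pick
```

```text
cab pick goal [0.6174 0.006 ] tcp [ 0.4675 -0.3172  0.1079] turn -0.3 then shift xy mm [-107.   339.8] j6 -80.0 width mm 54.8 t 18.9
```

Call:
apply_moves:
  moves:
    - [[-0.009,0.0282,0],0]
    - [[-0.009,0.0282,0],0]
    - [[-0.009,0.0282,0],0]
    - [[-0.009,0.0282,0],0]
    - [[-0.009,0.0282,0],0]

```text
time_s: 19.28
tcp_pos: [0.529, -0.1811, 0.1045]
ee_rot: [[-0.992, 0.129, 0.001], [0.129, 0.992, -0.0], [-0.001, -0.0, -1.0]]
wrist_force: [0.7, -0.7, 0.4]
gripper_width: 0.619
gripper_force: 0.0
```

Call:
apply_moves:
  moves:
    - [[-0.009,0.0282,0],0]
    - [[-0.009,0.0282,0],0]
    - [[-0.009,0.0282,0],0]
    - [[-0.009,0.0282,0],0]
    - [[-0.009,0.0282,0],0]

```text
time_s: 19.7
tcp_pos: [0.5918, -0.0468, 0.1045]
ee_rot: [[-0.992, 0.129, 0.001], [0.129, 0.992, 0.0], [-0.001, 0.0, -1.0]]
wrist_force: [0.5, -0.7, 0.5]
gripper_width: 0.622
gripper_force: 0.0
```

Call:
apply_moves:
  moves:
    - [[-0.009,0.0282,0],0]
    - [[-0.0065,0.019,0],0]
    - [[-0.0034,0.0099,0],0]
    - [[0,0,0],0]
    - [[0,0,0],0]

```text
time_s: 20.12
tcp_pos: [0.6169, 0.0058, 0.1036]
ee_rot: [[-0.992, 0.129, -0.001], [0.129, 0.992, -0.0], [0.001, -0.0, -1.0]]
wrist_force: [0.6, -0.7, -0.2]
gripper_width: 0.619
gripper_force: 0.0
```

```bash
python3 plan.py cab pick; python3 - <<'E'
from h import *
p=imaging.capture("wrist");cv2.imwrite("pics/w2.png",p["frame"])
for q in models.place_of(p,"cab"): uv=np.array(q["at"])*[560,420];print(q["confidence"],uv,onz(p,uv,0.))
E
```

```text
cab pick goal [0.6174 0.006 ] tcp [0.6169 0.0058 0.1036] turn 0.0 then shift xy mm [-0.4  0.3] j6 -112.9 width mm 53.8 t 20.1
0.71 [281.12  202.608] [0.61633243 0.0076761  0.        ]
```

View pics/w2.png

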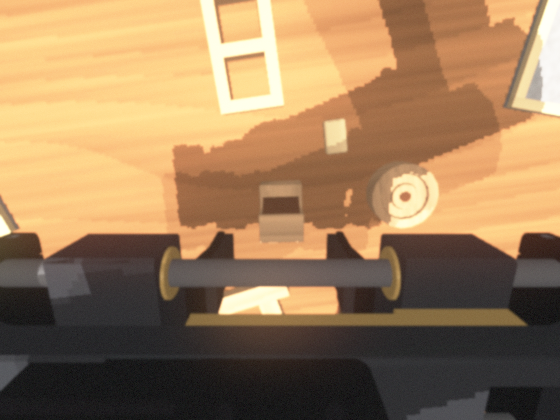

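The cab is at (281,205), square to the fingers and centred between them. Descending, gripping and lifting.

Call:
apply_moves:
  moves:
    - [[0,0,0.02],0]
    - [[0,0,0.025],0]
    - [[0,0,0.02],0]
    - [[0,0,0.013],0]
    - [[0,0,0.008],0]

```text
time_s: 20.63
tcp_pos: [0.6156, 0.0043, 0.0157]
ee_rot: [[-0.991, 0.131, -0.003], [0.131, 0.991, -0.001], [0.003, -0.001, -1.0]]
wrist_force: [0.0, -0.1, -0.5]
gripper_width: 0.617
gripper_force: 0.0
```

Call:
apply_moves:
  moves:
    - [[0,0,0.005],0]
    - [[0,0,0.0025],0]
    - [[0,0,0],0]
    - [[0,0,0],0]
    - [[0,0,0],0]

```text
time_s: 21.05
tcp_pos: [0.618, 0.006, 0.0109]
ee_rot: [[-0.992, 0.129, 0.002], [0.129, 0.992, 0.0], [-0.002, 0.001, -1.0]]
wrist_force: [0.1, -0.7, 0.4]
gripper_width: 0.617
gripper_force: 0.0
```

Call:
apply_moves:
  moves:
    - [[0,0,0],0]
    - [[0,0,0],0]
    - [[0,0,0],0]
    - [[0,0,0],0]
    - [[0,0,0],0]
  hand: 0.022

```text
time_s: 21.47
tcp_pos: [0.6175, 0.0061, 0.0102]
ee_rot: [[-0.992, 0.129, 0.0], [0.129, 0.992, 0.0], [-0.0, 0.0, -1.0]]
wrist_force: [0.3, -0.1, 1.4]
gripper_width: 0.411
gripper_force: 30.0
```

Call:
apply_moves:
  moves:
    - [[0,0,0],0]
    - [[0,0,-0.01],0]
    - [[0,0,-0.02],0]
    - [[0,0,-0.025],5]
    - [[0,0,-0.025],4.3]

```text
time_s: 21.88
tcp_pos: [0.6168, 0.0058, 0.0908]
ee_rot: [[-0.957, 0.291, -0.002], [0.291, 0.957, -0.0], [0.001, -0.001, -1.0]]
wrist_force: [-0.1, -0.0, -0.2]
gripper_width: 0.412
gripper_force: 30.0
```

Call:
apply_moves:
  moves:
    - [[0,0,-0.01],0]
    - [[0,0,0],0]
    - [[0,0,0],0]

```text
time_s: 22.13
tcp_pos: [0.617, 0.0061, 0.0999]
ee_rot: [[-0.958, 0.286, 0.0], [0.286, 0.958, 0.001], [0.0, 0.001, -1.0]]
wrist_force: [-0.3, 0.3, -0.9]
gripper_width: 0.406
gripper_force: 30.0
```

```bash
python3 plan.py cab place
```

```text
cab place goal [0.4403 0.2892] tcp [0.617  0.0061 0.0999] turn 0.1 then shift xy mm [250.6 220.4] j6 -122.2 width mm 35.3 t 22.1
```

Call:
apply_moves:
  moves:
    - [[0.021,0.0185,0],0]
    - [[0.021,0.0185,0],0]
    - [[0.021,0.0185,0],0]
    - [[0.021,0.0185,0],0]
    - [[0.021,0.0185,0],0]

```text
time_s: 22.55
tcp_pos: [0.5412, 0.125, 0.0977]
ee_rot: [[-0.958, 0.287, -0.004], [0.287, 0.958, -0.002], [0.003, -0.003, -1.0]]
wrist_force: [0.6, -0.1, -0.3]
gripper_width: 0.409
gripper_force: 30.0
```

Call:
apply_moves:
  moves:
    - [[0.021,0.0185,0],0]
    - [[0.021,0.0185,0],0]
    - [[0.021,0.0185,0],0]
    - [[0.021,0.0185,0],0]
    - [[0.021,0.0185,0],0]

```text
time_s: 22.97
tcp_pos: [0.4674, 0.2436, 0.0979]
ee_rot: [[-0.958, 0.287, -0.003], [0.287, 0.958, -0.003], [0.002, -0.004, -1.0]]
wrist_force: [0.5, -0.4, 0.2]
gripper_width: 0.41
gripper_force: 30.0
```

Call:
apply_moves:
  moves:
    - [[0.021,0.0185,0],0]
    - [[0.013,0.011,0],0]
    - [[0.0066,0.0059,0.01],0]
    - [[0,0,0.02],0]
    - [[0,0,0.02],0]

```text
time_s: 23.38
tcp_pos: [0.4399, 0.289, 0.048]
ee_rot: [[-0.958, 0.286, -0.001], [0.286, 0.958, -0.001], [0.001, -0.001, -1.0]]
wrist_force: [-0.3, -0.1, -1.3]
gripper_width: 0.41
gripper_force: 30.0
```

Call:
apply_moves:
  moves:
    - [[0,0,0.013],0]
    - [[0,0,0.008],0]
    - [[0,0,0.006],0]
    - [[0,0,0.004],0]
    - [[0,0,0],0]

```text
time_s: 23.8
tcp_pos: [0.4405, 0.2885, 0.018]
ee_rot: [[-0.958, 0.288, -0.001], [0.288, 0.958, -0.001], [0.001, -0.002, -1.0]]
wrist_force: [-1.2, -0.5, -1.0]
gripper_width: 0.412
gripper_force: 30.0
```

```bash
python3 plan.py cab place
```

```text
cab place goal [0.4403 0.2892] tcp [0.4405 0.2885 0.018 ] turn -0.0 then shift xy mm [0.4 0.6] j6 -157.6 width mm 35.9 t 23.8
```

Call:
apply_moves:
  moves:
    - [[0,0,0.002],0]
    - [[0,0,0.0012],0]
    - [[0,0,0.0006],0]
    - [[0,0,0],0]
    - [[0,0,0],0]

```text
time_s: 24.22
tcp_pos: [0.4408, 0.2893, 0.0155]
ee_rot: [[-0.958, 0.287, 0.001], [0.287, 0.958, 0.001], [-0.0, 0.001, -1.0]]
wrist_force: [0.8, -0.1, -0.7]
gripper_width: 0.414
gripper_force: 30.0
```

Call:
apply_moves:
  moves:
    - [[0,0,0],0]
    - [[0,0,0],0]
    - [[0,0,0],0]
    - [[0,0,0],0]
    - [[0,0,0],0]
  hand: 0.05

```text
time_s: 24.63
tcp_pos: [0.4407, 0.2892, 0.0152]
ee_rot: [[-0.958, 0.287, 0.0], [0.287, 0.958, 0.0], [-0.0, 0.0, -1.0]]
wrist_force: [0.4, 1.1, 0.2]
gripper_width: 0.563
gripper_force: 0.0
```

Call:
apply_moves:
  moves:
    - [[0,0,-0.01],0]
    - [[0,0,-0.02],0]
    - [[0,0,-0.025],0]
    - [[0,0,-0.025],0]
    - [[0,0,-0.01],0]

```text
time_s: 25.05
tcp_pos: [0.4422, 0.2905, 0.1093]
ee_rot: [[-0.958, 0.287, 0.005], [0.287, 0.958, 0.004], [-0.003, 0.006, -1.0]]
wrist_force: [0.3, 0.7, 0.3]
gripper_width: 0.578
gripper_force: 0.0
```

```bash
python3 plan.py big_wheel pick
```

```text
big_wheel pick goal [0.6186 0.1119] tcp [0.4422 0.2905 0.1093] turn 0 then shift xy mm [-220.2 -120.6] j6 -157.6 width mm 50.2 t 25.1
```

Call:
apply_moves:
  moves:
    - [[-0.025,-0.0134,0],0]
    - [[-0.025,-0.0134,0],0]
    - [[-0.025,-0.0134,0],0]
    - [[-0.025,-0.0134,0],0]
    - [[-0.025,-0.0134,0],0]
  hand: 0.076

```text
time_s: 25.47
tcp_pos: [0.5417, 0.188, 0.1054]
ee_rot: [[-0.958, 0.287, -0.0], [0.287, 0.958, 0.0], [0.0, 0.0, -1.0]]
wrist_force: [-0.1, 1.1, -0.1]
gripper_width: 0.834
gripper_force: 0.0
```

Call:
apply_moves:
  moves:
    - [[-0.025,-0.0134,0],0]
    - [[-0.025,-0.0134,0],0]
    - [[-0.025,-0.0134,0],0]
    - [[-0.014,-0.0075,0.005],0]
    - [[-0.0074,-0.004,0.01],0]

```text
time_s: 25.88
tcp_pos: [0.6207, 0.1103, 0.0909]
ee_rot: [[-0.957, 0.289, 0.003], [0.289, 0.957, 0.001], [-0.002, 0.002, -1.0]]
wrist_force: [0.4, -0.2, -0.3]
gripper_width: 0.871
gripper_force: 0.0
```

Call:
apply_moves:
  moves:
    - [[0,0,0.02],0]
    - [[0,0,0.02],0]
    - [[0,0,0.015],0]
    - [[0,0,0.01],0]
    - [[0,0,0.006],0]

```text
time_s: 26.3
tcp_pos: [0.6173, 0.1118, 0.0172]
ee_rot: [[-0.958, 0.287, -0.003], [0.287, 0.958, -0.001], [0.003, -0.002, -1.0]]
wrist_force: [-0.2, 0.0, -1.3]
gripper_width: 0.872
gripper_force: 0.0
```

Call:
apply_moves:
  moves:
    - [[0,0,0.005],0]
    - [[0,0,0.003],0]
    - [[0,0,0.001],0]
    - [[0,0,0],0]
    - [[0,0,0],0]

```text
time_s: 26.72
tcp_pos: [0.6191, 0.112, 0.0109]
ee_rot: [[-0.958, 0.287, 0.001], [0.287, 0.958, 0.0], [-0.001, 0.001, -1.0]]
wrist_force: [0.1, 0.6, 0.8]
gripper_width: 0.874
gripper_force: 0.0
```

```bash
python3 plan.py big_wheel pick
```

```text
big_wheel pick goal [0.6186 0.1119] tcp [0.6191 0.112  0.0109] turn 0 then shift xy mm [ 0.4 -0.2] j6 -131.7 width mm 76.0 t 26.7
```

Call:
apply_moves:
  moves:
    - [[0,0,0.001],0]
    - [[0,0,0],0]
    - [[0,0,0],0]
    - [[0,0,0],0]
    - [[0,0,0],0]
  hand: 0.04

```text
time_s: 27.13
tcp_pos: [0.6187, 0.1118, 0.0093]
ee_rot: [[-0.958, 0.287, 0.0], [0.287, 0.958, 0.0], [-0.0, 0.0, -1.0]]
wrist_force: [1.1, 0.9, 0.1]
gripper_width: 0.632
gripper_force: 30.0
```

Call:
apply_moves:
  moves:
    - [[0,0,0],0]
    - [[0,0,0],0]
    - [[0,0,-0.01],0]
    - [[0,0,-0.02],0]
    - [[0,0,-0.025],0]

```text
time_s: 27.55
tcp_pos: [0.6173, 0.1112, 0.0634]
ee_rot: [[-0.958, 0.288, -0.004], [0.288, 0.958, -0.002], [0.003, -0.003, -1.0]]
wrist_force: [0.7, -0.7, -0.5]
gripper_width: 0.635
gripper_force: 30.0
```

Call:
apply_moves:
  moves:
    - [[0,0,-0.025],0]
    - [[0,0,-0.01],0]
    - [[0,0,0],0]
    - [[0,0,0],0]

```text
time_s: 27.88
tcp_pos: [0.6183, 0.1118, 0.0991]
ee_rot: [[-0.958, 0.288, 0.0], [0.288, 0.958, 0.001], [0.0, 0.001, -1.0]]
wrist_force: [0.3, 0.1, -1.1]
gripper_width: 0.631
gripper_force: 30.0
```

```bash
python3 plan.py big_wheel place; python3 - <<'E'
from fit import *
B={"sq":(.497,.3077,-16.7),"lb":(.4999,-.3093,11.6)}
P=[imaging.capture(n) for n in("scene","top")]
for n,(x,y,a) in dict(long_block=(.5104,.351,-16.7),cab=(.4405,.2892,-16.7),frame3=(.4657,-.3163,11.6),small_wheel=(.581,-.293,0)).items():
    obs=[(p,near(p,n,(x,y))) for p in P]; obs=[o for o in obs if o[1] is not None]
    if obs:
        v,e=fit(obs,n,[x,y,np.radians(a),.004],len(obs)>1);print(n,len(obs),np.round(v[:2],4),round(np.degrees(v[2]),1),"z",round(v[3],4),"err",round(e,3))
cv2.imwrite("pics/s4.png",cv2.resize(P[0]["frame"][170:350,350:560],(700,600)))
E
```

```text
big_wheel place goal [0.5211 0.2629] tcp [0.6183 0.1118 0.0991] turn -0.0 then shift xy mm [136.4 116.8] j6 -131.7 width mm 54.9 t 27.9
long_block 1 [0.5111 0.349 ] -16.3 z 0.0128 err 0.048
cab 2 [0.4399 0.2882] -15.3 z 0.0042 err 0.414
frame3 2 [ 0.4659 -0.3165] 11.2 z 0.0048 err 0.043
small_wheel 2 [ 0.5809 -0.2934] 4.7 z 0.0055 err 0.104
```

View pics/s4.png

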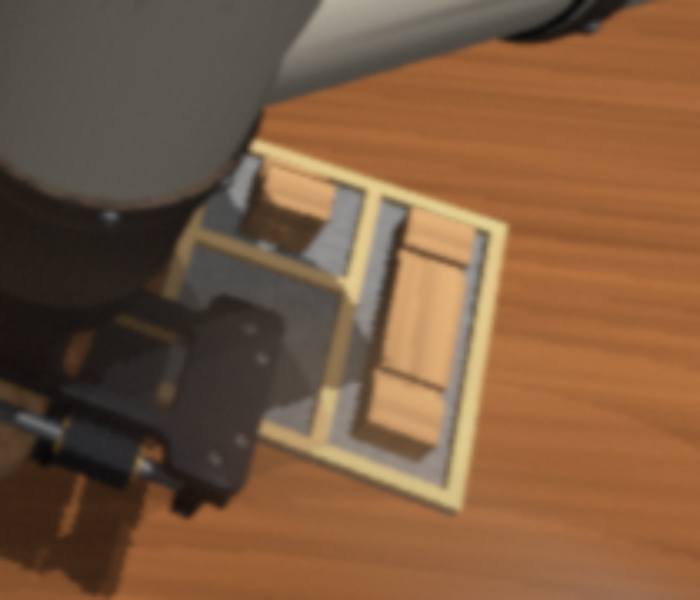

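The block at crop (420,335) and the cab at (295,210) sit well inside their compartments. Carrying the wheel over.

Call:
apply_moves:
  moves:
    - [[0.0195,0.0167,0],0]
    - [[0.0195,0.0167,0],0]
    - [[0.0195,0.0167,0],0]
    - [[0.0195,0.0167,0],0]
    - [[0.0195,0.0167,0],0]

```text
time_s: 28.8
tcp_pos: [0.5486, 0.2206, 0.0992]
ee_rot: [[-0.958, 0.288, 0.0], [0.288, 0.958, 0.0], [-0.0, 0.0, -1.0]]
wrist_force: [0.3, 0.3, -0.4]
gripper_width: 0.635
gripper_force: 30.0
```

Call:
apply_moves:
  moves:
    - [[0.0195,0.0167,0],0]
    - [[0.013,0.011,0],0]
    - [[0.0064,0.0056,0.01],0]
    - [[0,0,0.02],0]
    - [[0,0,0.02],0]

```text
time_s: 29.22
tcp_pos: [0.5217, 0.2636, 0.0488]
ee_rot: [[-0.958, 0.286, 0.002], [0.286, 0.958, 0.002], [-0.001, 0.002, -1.0]]
wrist_force: [0.4, 0.1, -0.4]
gripper_width: 0.632
gripper_force: 30.0
```

Call:
apply_moves:
  moves:
    - [[0,0,0.013],0]
    - [[0,0,0.008],0]
    - [[0,0,0.006],0]
    - [[0,0,0.004],0]
    - [[0,0,0],0]

```text
time_s: 29.63
tcp_pos: [0.5215, 0.2624, 0.0175]
ee_rot: [[-0.958, 0.288, -0.001], [0.288, 0.958, -0.001], [0.0, -0.001, -1.0]]
wrist_force: [0.4, -0.1, -1.3]
gripper_width: 0.631
gripper_force: 30.0
```

```bash
python3 plan.py big_wheel place
```

```text
big_wheel place goal [0.5211 0.2629] tcp [0.5215 0.2624 0.0175] turn -0.0 then shift xy mm [0.5 0.3] j6 -149.3 width mm 54.9 t 29.6
```

Call:
apply_moves:
  moves:
    - [[0,0,0.002],0]
    - [[0,0,0.0014],0]
    - [[0,0,0.0006],0]
    - [[0,0,0],0]
    - [[0,0,0],0]

```text
time_s: 30.05
tcp_pos: [0.5217, 0.263, 0.0145]
ee_rot: [[-0.958, 0.287, 0.001], [0.287, 0.958, 0.0], [-0.0, 0.001, -1.0]]
wrist_force: [-0.0, -0.1, -0.8]
gripper_width: 0.632
gripper_force: 30.0
```

Call:
apply_moves:
  moves:
    - [[0,0,0],0]
    - [[0,0,0],0]
    - [[0,0,0],0]
    - [[0,0,0],0]
    - [[0,0,0],0]
  hand: 0.068

```text
time_s: 30.47
tcp_pos: [0.5216, 0.2629, 0.0142]
ee_rot: [[-0.958, 0.287, 0.0], [0.287, 0.958, 0.0], [-0.0, 0.0, -1.0]]
wrist_force: [-0.1, -0.3, -0.3]
gripper_width: 0.777
gripper_force: 0.0
```

Call:
apply_moves:
  moves:
    - [[0,0,-0.01],0]
    - [[0,0,-0.02],0]
    - [[0,0,-0.025],0]
    - [[0,0,-0.025],0]
    - [[0,0,-0.025],0]

```text
time_s: 30.88
tcp_pos: [0.5215, 0.2627, 0.121]
ee_rot: [[-0.958, 0.287, 0.0], [0.287, 0.958, 0.0], [-0.0, 0.0, -1.0]]
wrist_force: [0.2, 0.5, -0.6]
gripper_width: 0.781
gripper_force: 0.0
```

Call:
apply_moves:
  moves:
    - [[-0.005,-0.03,-0.02],0]
    - [[-0.005,-0.03,-0.02],0]
    - [[0,-0.03,-0.01],0]
    - [[0,-0.03,0],0]
    - [[0,-0.03,0],0]

```text
time_s: 31.3
tcp_pos: [0.4879, 0.1153, 0.171]
ee_rot: [[-0.958, 0.287, 0.003], [0.287, 0.958, 0.002], [-0.002, 0.002, -1.0]]
wrist_force: [0.6, 0.0, -0.8]
gripper_width: 0.782
gripper_force: 0.0
```

Call:
apply_moves:
  moves:
    - [[0,-0.03,0],0]
    - [[0,-0.03,0],0]
    - [[0,-0.015,0],0]
    - [[0,0,0],0]
    - [[0,0,0],0]

```text
time_s: 31.72
tcp_pos: [0.4668, 0.0442, 0.1699]
ee_rot: [[-0.957, 0.289, 0.002], [0.289, 0.957, 0.001], [-0.001, 0.001, -1.0]]
wrist_force: [1.2, 0.8, 0.3]
gripper_width: 0.783
gripper_force: 0.0
```

```bash
python3 - <<'E'
from fit import *
B={"sq":(.497,.3077,-16.7),"lb":(.4999,-.3093,11.6)}
P=[imaging.capture(n) for n in("scene","top")]
for n,(b,x,y,a) in dict(long_block=("sq",.5104,.351,-16.7),cab=("sq",.4405,.2892,-16.7),big_wheel=("sq",.521,.263,0),frame3=("lb",.4657,-.3163,11.6),small_wheel=("lb",.581,-.293,0),frame2=(None,.488,-.0056,0.8)).items():
    obs=[(p,near(p,n,(x,y))) for p in P]; obs=[o for o in obs if o[1] is not None]
    if obs:
        v,e=fit(obs,n,[x,y,np.radians(a),.004],len(obs)>1);l=""
        if b:
            q=np.radians(B[b][2]);d=v[:2]-B[b][:2];l=np.round([np.cos(q)*d[0]+np.sin(q)*d[1],-np.sin(q)*d[0]+np.cos(q)*d[1]],4)
        print(n,len(obs),np.round(v[:2],4),round(np.degrees(v[2]),1),"z",round(v[3],4),"err",round(e,3),"local",l)
    else: print(n,"none")
cv2.imwrite("pics/s5.png",cv2.resize(P[1]["frame"],(800,600)))
E
```

```text
long_block 1 [0.5104 0.3497] -16.9 z 0.014 err 0.035 local [0.0008 0.0441]
cab 1 [0.4402 0.2877] -15.7 z 0.0104 err 0.071 local [-0.0487 -0.0355]
big_wheel none
frame3 2 [ 0.4667 -0.317 ] 11.7 z 0.0055 err 0.065 local [-0.0341 -0.0008]
small_wheel 2 [ 0.5809 -0.2933] 0.5 z 0.0045 err 0.076 local [ 0.0826 -0.0006]
frame2 none
```

View pics/s5.png

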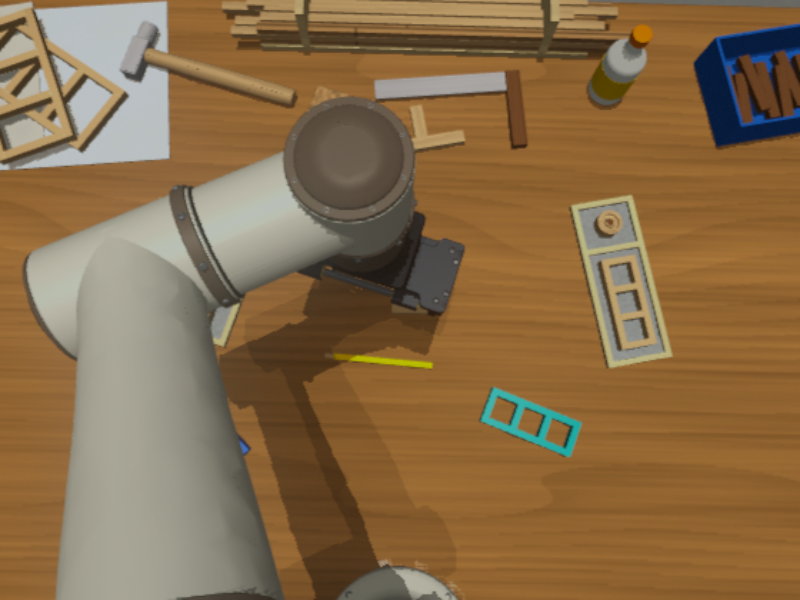

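The long board is right: frame at (628,302), wheel at (609,222). The arm hides the square board, so I'll move it aside and check.

Call:
apply_moves:
  moves:
    - [[0.005,-0.035,0],0]
    - [[0.005,-0.035,0],0]
    - [[0.005,-0.035,0],0]
    - [[0.005,-0.035,0],0]
    - [[0.005,-0.035,0],0]

```text
time_s: 32.83
tcp_pos: [0.3913, -0.1171, 0.1693]
ee_rot: [[-0.958, 0.287, 0.001], [0.287, 0.958, -0.0], [-0.001, 0.0, -1.0]]
wrist_force: [0.1, 0.2, -0.0]
gripper_width: 0.786
gripper_force: 0.0
```

Call:
apply_moves:
  moves:
    - [[0.005,-0.035,0],0]
    - [[0.005,-0.035,0],0]
    - [[0.005,-0.035,0],0]
    - [[0.005,-0.035,0],0]
    - [[0,-0.015,0],0]

```text
time_s: 33.25
tcp_pos: [0.3265, -0.2609, 0.1692]
ee_rot: [[-0.957, 0.29, -0.0], [0.29, 0.957, -0.0], [0.0, -0.0, -1.0]]
wrist_force: [-0.1, 0.0, -1.1]
gripper_width: 0.778
gripper_force: 0.0
```

Call:
apply_moves:
  moves:
    - [[0,0,0],0]
    - [[0,0,0],0]
    - [[0,0,0],0]
    - [[0,0,0],0]
    - [[0,0,0],0]

```text
time_s: 33.67
tcp_pos: [0.3289, -0.2579, 0.1692]
ee_rot: [[-0.958, 0.286, 0.0], [0.286, 0.958, -0.0], [-0.0, 0.0, -1.0]]
wrist_force: [0.1, -0.2, -0.1]
gripper_width: 0.782
gripper_force: 0.0
```

```bash
python3 - <<'E'
from fit import *
B={"sq":(.497,.3077,-16.7)}
P=[imaging.capture(n) for n in("scene","top")]
for n,(b,x,y,a) in dict(long_block=("sq",.5104,.351,-16.7),cab=("sq",.4405,.2892,-16.7),big_wheel=("sq",.521,.263,0),frame2=(None,.488,-.0056,0.8)).items():
    obs=[(p,near(p,n,(x,y))) for p in P]; obs=[o for o in obs if o[1] is not None]
    if obs:
        v,e=fit(obs,n,[x,y,np.radians(a),.004]);l=""
        if b:
            q=np.radians(B[b][2]);d=v[:2]-B[b][:2];l=np.round([np.cos(q)*d[0]+np.sin(q)*d[1],-np.sin(q)*d[0]+np.cos(q)*d[1]],4)
        print(n,len(obs),np.round(v[:2],4),round(np.degrees(v[2]),1),"z",round(v[3],4),"err",round(e,3),"local",l)
    else: print(n,"none")
cv2.imwrite("pics/s6.png",cv2.resize(P[0]["frame"],(800,600)))
E
```

```text
long_block 1 [0.5084 0.3489] -17.1 z 0.0112 err 0.045 local [-0.001   0.0427]
cab 2 [0.4396 0.2886] -16.3 z 0.0031 err 0.074 local [-0.0495 -0.0347]
big_wheel 2 [0.5219 0.2632] 5.1 z 0.0039 err 0.069 local [ 0.0366 -0.0355]
frame2 2 [ 0.4879 -0.0062] -0.0 z 0.0003 err 0.043 local
```

View pics/s6.png

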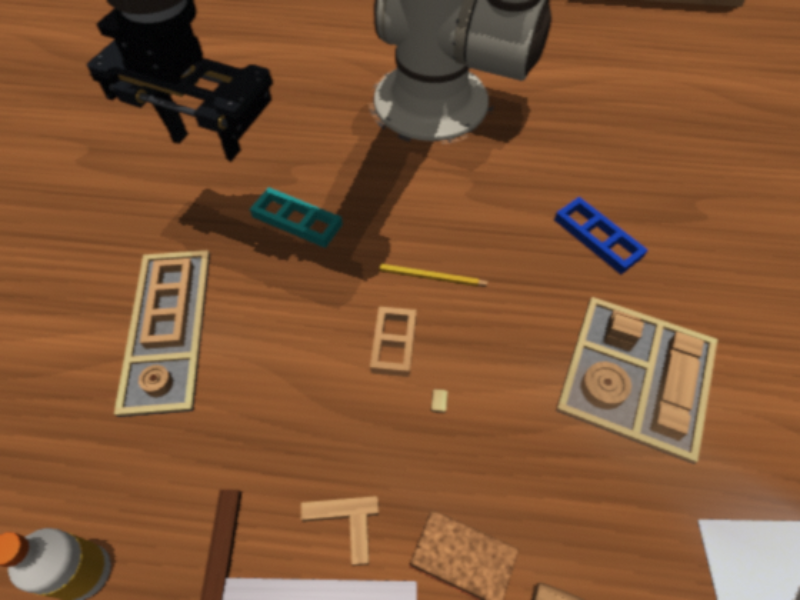

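All five parts sit in their compartments: block (681,383), cab (626,328), large wheel (607,383), frame (165,300) and small wheel (154,380). The two-opening frame at (394,340) has not moved. Handing in.

```bash
python3 -c "
from station import r
print(r.finish_job())"
```

```text
the job is handed in; nothing more can be done
None
```

Job handed in at about 34 s of the 115 s: all five parts are released in their compartments, measured within about 3 mm of the centres (long block's resting height inferred from the release, as only one view was usable), and the two-opening frame has not moved; no verdict was returned.

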